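# Start a degassing run: power, loaded station, go

## Robot

A 6-joint arm with a two-finger parallel gripper is mounted at the origin on the work surface. World frame = base frame: x ahead of the robot, y to its left, z up, the work surface at z = 0. Lengths are in m, angles in rad, forces in N, time in s.
With the tool pointing down it reaches from about 0.2 to 0.875 m from the base axis. Payload 3.4 kg.
Tool frame: the origin (TCP) lies midway between the tips of the shut fingers; the grasp point (between the pads) lies 19 mm behind it; z points along the fingers, y is the line along which they close (so a half turn about z gives the same grasp; the last joint's range is limited). The gripper opens to 94 mm and grips with 3 to 60 N. Pads are 16 mm wide; open, the fingers measure 119 mm over their backs; the gripper's body (75 mm by 177 mm) begins 78 mm behind the grasp point.
Start: joints at [-1.436, 0.276, 1.505, -0, 1.361, -0.121], TCP at [0.145, -0.556, 0.205] pointing down, gripper open.
Joint ranges: [-2.89, 2.89], [-0.75, 2.08], [0.22, 2.7], [-1.18, 4.32], [0.11, 2.71], [-2.7, 2.7]. Speed limits (rad/s): [2.57, 2.57, 3.14, 3.14, 3.14, 3.14].

## Interface

Orientations are given as [roll, pitch, yaw] about the fixed x, y, z axes, in that order (R = Rz(yaw) Ry(pitch) Rx(roll)).
In Python, from plant import state, snapshot, get_calibration, sign_off gives the robot as it stands.
- The arm moves only by the tool servo_tool, never from a script. Its argument "commands" is text: rows parted by semicolons, each of 4 numbers parted by spaces: the shift along the world's x, y, z in units of 0.04 m (1.0 is 0.04 m), then the turn about the world's z in units of 0.1 rad (1.0 is 0.1 rad). In form: tx ty tz yaw; .... A call has 1 to 10 rows; each row shifts and turns the commanded pose from where the row before left it; what a row does not reach is not made up. A row lasts 1/10 s, in which the tool goes at most 50 mm and 8.59 degrees, less where a joint would pass 70% of its speed; a pose out of reach is approached as far as the arm can. A call with a number of a shift or a turn outside -1 to 1 is refused whole. A call with a gripper value outside its range is refused whole. "grip" is the closure, from -1 (fully open) to 1 (shut), set as the call begins (left out, the last holds). The fingers move at their own pace and stop on an object; "force" is the grip in N (left out, the last holds). Time passes only in rows, so rows that do not move let the fingers close. It gives the time, the measured TCP pose, the force, the opening and the grip force at its end, in the units of the state.
- state(): the state, without advancing time (a new reading comes with each control period).
- snapshot(name): name is "side" or "top"; returns (picture, depth): 384x512x3 uint8, blue, green, red; 384x512 float32, m along the optical axis (not along the pixel's ray), 0 where there is no reading.
- get_calibration(name): a dict with "fx", "fy", "cx", "cy" (pixels), "dist_coeffs" ([k1, k2, p1, p2, k3] as OpenCV has them; the pictures are not rectified), "cam_to_world" (4x4, takes a point from camera to world coordinates). Camera axes: x right, y up, looking along -z (the intrinsics and any distortion apply to the point x, -y, -z); pixel columns grow to the right and rows downward; lengths in m; the calibration is good to about 2 mm. A picture is of the moment at which its call begins. get_calibration takes no time and is no camera call.
- sign_off(): hands the job in; it is judged then, once.
The state is a dict: "clock": time; "qpos": joint angles; "qvel": joint speeds; "joint_efforts": joint torques, N m; "ee_pos": TCP position; "ee_rot": TCP orientation; "wrist_force": force on the tool from outside, world axes, zero at the start; "ft_torque": the same for the moment, N m; "gripper_width": finger opening in m; "grip_force": force on a finger pad.
Only numpy, scipy, OpenCV 4.12 (cv2) and the standard library are available. Lean on these libraries where they do the work, as an engineer would, in place of code of your own. Each camera call takes 0.05 s, during which the arm holds its last target. There are 200 camera calls.

## Task

Start the degassing run with closed fingers, picking nothing up: first switch on the power box by pushing down the raised half of its orange rocker until it has tipped fully over, then push the blue key directly in front of the port that holds the glass sample tube until it stays fully down, and last press the green start button fully in and let it spring back. Do not press the red stop button or the other two blue keys, and leave the tube, the two black plugs and the amber jar where they stand.

Things in the scene. Friction and masses are not known exactly. Their poses are not given: they have to be found in the camera images.
- unit: Degassing unit, fixed, 240 x 240 mm; origin at centre of underside, x away from the robot (within 0.25 rad), y left. White strip in front (x -120 to +20 mm, 70 mm high) with three blue keys at x = -65, y = +70, 0, -70 mm; aluminium block behind (x to +120 mm, 90 mm high), ports at x = +60 mm, same y. A thin blue line joins each key to its port.
- port0 (a point): Centre of the mouth of the left (+y) port (18 mm hole, 30 mm deep) in the aluminium block, 90 mm above the bench; its key is key0.
- port1 (a point): Centre of the mouth of the middle port (18 mm hole, 30 mm deep) in the aluminium block, 90 mm above the bench; its key is key1.
- port2 (a point): Centre of the mouth of the right (-y) port (18 mm hole, 30 mm deep) in the aluminium block, 90 mm above the bench; its key is key2.
- key0_top (a point): Centre of the top face of the left (+y) blue key, a round cap 28 mm across in a black collar 42 mm across and 10 mm high; the top face is 90 mm above the bench when up, 83 mm when fully down. It moves with the key.
- key1_top (a point): Centre of the top face of the middle blue key, a round cap 28 mm across in a black collar 42 mm across and 10 mm high; the top face is 90 mm above the bench when up, 83 mm when fully down. It moves with the key.
- key2_top (a point): Centre of the top face of the right (-y) blue key, a round cap 28 mm across in a black collar 42 mm across and 10 mm high; the top face is 90 mm above the bench when up, 83 mm when fully down. It moves with the key.
- key0 (a joint): Travel of the left blue key: 0 up, 0.007 m fully down. About 2.5 N moves it downward and it stays where it is left (it does not spring back).
- key1 (a joint): Travel of the middle blue key: 0 up, 0.007 m fully down. About 2.5 N moves it downward and it stays where it is left (it does not spring back).
- key2 (a joint): Travel of the right blue key: 0 up, 0.007 m fully down. About 2.5 N moves it downward and it stays where it is left (it does not spring back).
- tube: Clear glass sample tube, 16 mm across, with an orange stopper 22 mm across, loose in one of the three ports (any of them); 84 mm long, of which 54 mm stands above the block. Origin at the centre of its lower end, 30 mm down in the port. 30 g.
- plug0: Black blanking plug, loose in another port: 16 mm shank, 26 mm cap, 14 mm of it above the block. Origin at its lower end. 40 g.
- plug1: The other black blanking plug, same size, in the remaining port.
- power: Grey power box, fixed, left or right of the unit: 170 mm along x, 100 mm along y, 60 mm high; origin at centre of underside, x away from the robot (within 0.3 rad). The orange rocker sits at x = -30 mm, y = 0, in a black surround 76 x 42 mm, 6 mm high; two round sockets at x = +58 mm.
- rocker_press (a point): Push point: mid top face of the rocker's raised far half, 20 mm from the pivot along the box's +x; moves with it. Rocker 28 mm wide, each half 30 mm long, top faces in a shallow V; pivot 74 mm above the bench. Off: near half level, far half slopes up to 87 mm above the bench at its end. On: far half level, its top 74 mm above the bench.
- rocker (a joint): Rocker angle: 0 (to 0.05) off, 0.44 rad fully on; grows as the raised far half is pushed down. About 2 N at the push point moves it, and it stays where it is left.
- pendant: White run controller, fixed, on the other side of the unit from the power box: 170 mm along x, 100 mm along y, 60 mm high; origin at centre of underside, x away from the robot (within 0.3 rad). Green start button at x = -40 mm (nearer the robot), red stop button at x = +40 mm.
- start_top (a point): Centre of the top face of the green start button, 28 mm across in a black collar 44 mm across and 12 mm high; about 82 mm above the bench when up, moving with the button.
- start (a joint): Travel of the green button: 0 up, 0.006 m fully in; sprung, about 5 N at the bottom.
- stop_top (a point): Centre of the top face of the red stop button, same size; not to be pressed.
- stop (a joint): Travel of the red button: 0 up, 0.006 m fully in; sprung.
- jar: Small amber jar with a white cap, 40 mm across, 65 mm high, standing on the bench beyond the boxes. Origin at the centre of its underside. 120 g.

How it is judged:
On the way, in this order (a step that is already met when the one before it is completed fails the run):
1. the power rocker is tipped fully on (value of joint rocker above 0.36 rad), for 0.1 s.
2. the blue key in front of the port with the glass tube is fully down, the others up (value of joint rocker above 0.36 rad and ((horizontal distance between tube and port0 below 0.02 m and value of joint key0 above 0.005 m and value of joint each of key1, key2 below 0.002 m) or (horizontal distance between tube and port1 below 0.02 m and value of joint key1 above 0.005 m and value of joint each of key0, key2 below 0.002 m) or (horizontal distance between tube and port2 below 0.02 m and value of joint key2 above 0.005 m and value of joint each of key0, key1 below 0.002 m))), for 0.1 s.
3. the green start button is pressed in, with the power on and the right key down (all of step 2 and value of joint start above 0.0045 m), for 0.05 s.
At the end, for the whole second after the job is handed in: Rocker on (over 0.36 of 0.44 rad), the key in front of the glass tube's port down by over 5 of 7 mm, the other two keys up (under 2 mm), both buttons sprung back (under 1.5 mm), tube, plugs and jar at rest within 12 mm of where they began (all of step 2 and value of joint each of start, stop below 0.0015 m and distance of each of tube, plug0, plug1, jar from where it was at the start of the episode below 0.012 m and linear speed of each of tube, plug0, plug1, jar below 0.03 m/s); the robot touches nothing.
It fails at once if the tube, a plug or the jar is lifted, shifted or knocked (over 12 mm from its start, or tilted over 0.3 rad) (distance of any of tube, plug0, plug1, jar from where it was at the start of the episode above 0.012 m or angle between any of tube, plug0, plug1, jar's own z axis and vertical above 0.3 rad).
It fails at once if a key is pushed (over 3 mm) that is not the one in front of the port with the glass tube ((value of joint key0 above 0.003 m and not (horizontal distance between tube and port0 below 0.02 m)) or (value of joint key1 above 0.003 m and not (horizontal distance between tube and port1 below 0.02 m)) or (value of joint key2 above 0.003 m and not (horizontal distance between tube and port2 below 0.02 m))).
It fails at once if a key is pushed (over 3 mm) before the power is switched on (value of joint rocker below 0.3 rad and value of joint any of key0, key1, key2 above 0.003 m).
It fails at once if the green start button is pressed (over 3 mm) before a key has been latched down (value of joint start above 0.003 m and value of joint each of key0, key1, key2 below 0.004 m).
It fails at once if the red stop button is pressed (over 3 mm) (value of joint stop above 0.003 m).
It also fails if it takes over 48 s, if anything falls off the work surface, if the arm or the gripper's body presses on something with over 40 N, if the wrist force passes 120 N, or if a joint passes its speed limit or range.

## Working session

There is one attempt and no reset: what is moved stays moved. The work goes in short steps, Python scripts to look and compute and a tool call to move; the robot and the scene stay as the last step left them, time stands still between calls to the robot, and variables do not carry over. Pictures are saved under pics/ and viewed, at most 10 in all, crops included, and the job is handed in when it is done.

Besides the shell and the picture viewer there is one more tool, called as name(argument=value, ...), one argument or row to a line, values as JSON. servo_tool: Moves the arm, as the interface text tells. Its arguments: {"type":"object","properties":{"commands":{"type":"string"},"grip":{"type":"number"},"force":{"type":"number"}},"required":["commands"]}

```bash
mkdir -p pics; cat > h.py <<'E'
import numpy as np, cv2
from plant import *
def load(n): return np.load(f'{n}.npz')
def grab(n,tag):
    p,d=snapshot(n); np.savez(f'{tag}.npz',p=p,d=d); cv2.imwrite(f'pics/{tag}.png',p); return p,d
def px2w(n,d,u,v,r=1):
    c=get_calibration(n); K=np.array([[c['fx'],0,c['cx']],[0,c['fy'],c['cy']],[0,0,1]])
    x,y=cv2.undistortPoints(np.array([[[u,v]]],float),K,np.array(c['dist_coeffs']))[0,0]
    w=d[v-r:v+r+1,u-r:u+r+1]; z=np.median(w[w>0])
    return (np.array(c['cam_to_world'])@[x*z,-y*z,-z,1])[:3]
def ray(n,u,v,h):
    c=get_calibration(n); K=np.array([[c['fx'],0,c['cx']],[0,c['fy'],c['cy']],[0,0,1]])
    x,y=cv2.undistortPoints(np.array([[[u,v]]],float),K,np.array(c['dist_coeffs']))[0,0]
    T=np.array(c['cam_to_world']); r=T[:3,:3]@[x,-y,-1]; return T[:3,3]+r*(h-T[2,3])/r[2]
E
python3 - <<'E'
from h import *
a,_=grab('top','top0'); b,_=grab('side','side0')
for n in('top','side'):print(np.round(get_calibration(n)['cam_to_world'],3).tolist())
print(state())
E
```

```text
[[0.012, 0.991, -0.135, 0.465], [-1.0, 0.011, -0.006, 0.01], [-0.004, 0.135, 0.991, 1.036], [0.0, 0.0, 0.0, 1.0]]
[[-0.977, 0.106, -0.184, 0.387], [-0.212, -0.499, 0.84, 0.877], [-0.003, 0.86, 0.51, 0.593], [0.0, 0.0, 0.0, 1.0]]
{'clock': 0.1, 'qpos': array([-1.43596319e+00,  2.76564043e-01,  1.50598200e+00, -3.29263848e-06,
        1.36070474e+00, -1.20964469e-01]), 'qvel': array([ 0.00070785, -0.00090178, -0.00356671, -0.0010715 , -0.00183393,
       -0.00156915]), 'joint_efforts': array([ 1.60344171e-03, -4.05456626e+01, -2.37779528e+01,  7.02937064e-02,
        2.98600097e-02, -4.47991886e-05]), 'ee_pos': array([ 0.14543059, -0.55578878,  0.20468261]), 'ee_rot': array([-3.13994626e+00, -1.96889569e-04,  2.55798135e-01]), 'wrist_force': array([-0.05145428, -0.7751599 , -0.65733485]), 'ft_torque': array([-0.02720391,  0.02089747, -0.01376989]), 'grip_force': 0.0, 'gripper_width': 0.0941779411730353}
```

View pics/top0.png

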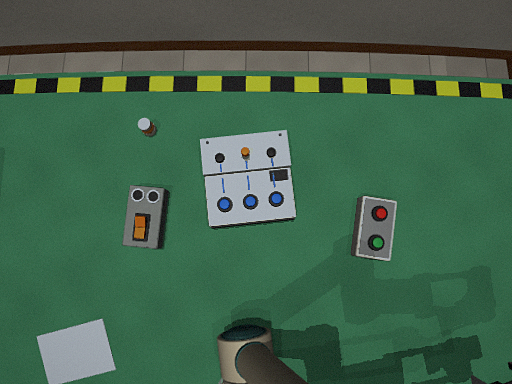

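View pics/side0.png

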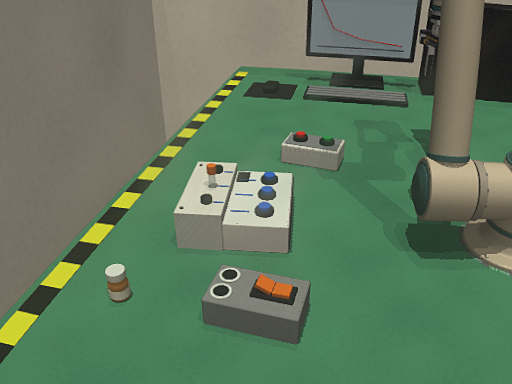

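The top view shows the tube's orange stopper at (245,152), in the middle port, so the key is key1 at (250,201). The power box is on the left with its rocker at about (140,227). The pendant is on the right with green at (376,242) and red at (380,213). I'll use enlarged crops to refine these.

```bash
python3 - <<'E'
from h import *
a=load('top0')['p']; b=load('side0')['p']
f=lambda i,x,y,w,h,s:cv2.resize(i[y:y+h,x:x+w],None,fx=s,fy=s,interpolation=cv2.INTER_CUBIC)
A=f(a,110,180,65,75,4);B=f(a,200,130,100,75+25,4)[:400];C=f(a,345,190,60,75,4)
o=np.zeros((600,800,3),np.uint8)
o[:300,:260]=A;o[:300,280:520]=C;o[:,:][300:600,:400]=f(a,200,130,100,75,4)[:300]
o[0:260,530:800]=f(b,240,265,67,65,4)[:260,:268].shape and cv2.resize(b[265:330,240:307],(270,260),interpolation=cv2.INTER_CUBIC)
o[300:600,420:800]=cv2.resize(b[160:235,200:295],(380,300),interpolation=cv2.INTER_CUBIC)
cv2.imwrite('pics/crops.png',o)
# colour blobs
for n in('top0','side0'):
    z=load(n);p,d=z['p'],z['d'];hsv=cv2.cvtColor(p,cv2.COLOR_BGR2HSV);cam=n[:-1]
    for nm,lo,hi in(('blue',(100,150,60),(125,255,255)),('orange',(8,180,100),(18,255,255)),('green',(55,150,60),(80,255,255)),('red',(0,180,80),(5,255,255))):
        m=cv2.inRange(hsv,lo,hi)
        k,l,s,c=cv2.connectedComponentsWithStats(m)
        for i in range(1,k):
            if 30<s[i,4]<1500:
                u,v=c[i]; print(n,nm,s[i],np.round(c[i],1),np.round(px2w(cam,d,int(round(u)),int(round(v))),4))
E
```

```text
top0 blue [271 193  11  11  86] [276.1 198.1] [ 0.5669 -0.0501  0.0886]
top0 blue [245 196  11  10  83] [250.1 200.8] [0.558  0.0192 0.0893]
top0 blue [219 199  11  10  84] [224.1 203.5] [0.5493 0.0886 0.0877]
top0 orange [241 148   8   7  42] [244.6 150.8] [0.6812 0.0332 0.1437]
top0 orange [134 216  11  23 218] [139.2 226.6] [0.4847 0.3199 0.0737]
top0 green [373 237  10  11  84] [377.4 242.2] [ 0.4519 -0.3223  0.0816]
top0 red [376 208  10  10  77] [380.6 212.7] [ 0.5298 -0.3358  0.0809]
side0 blue [264 172  11   5  43] [269. 174.] [ 0.5665 -0.0496  0.0908]
side0 orange [256 275  37  24 436] [273.6 286.7] [0.4852 0.3155 0.0731]
```

View pics/crops.png

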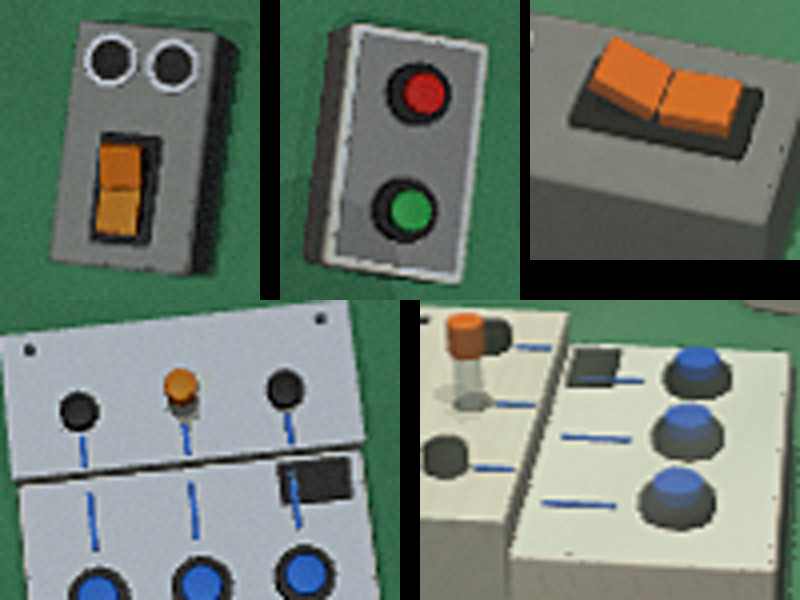

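The crops show the following:
- **Rocker:** the far half is raised. Its seam is near top pixel (139.5,227.5) and the raised half's centre near (140,221.5). The box yaw is about -0.11.
- **Tube and plugs:** the tube is in the middle port and black plugs are in the other two.
- **Buttons:** green is the nearer one on the pendant.

```bash
python3 - <<'E'
from h import *
T=load('top0')['d'];S=load('side0')['d']
p=ray('top',139.6,227.3,.074);print('pivot top',p,'press',p+.02*np.array([.994,-.106,0]))
print('raised top',px2w('top',T,140,221),ray('top',140.2,221.5,.0825))
# side: seam at crop(662,100): x=240+(662-530)*67/270, y=265+100/4
print('pivot side',ray('side',240+(662-530)*67/270,265+92/4,.074), 'raised mid',ray('side',240+(628-530)*67/270,265+75/4,.0825))
print('key1 side',ray('side',200+(686-420)/4,160+(420-300)/4,.09))
print('green top',ray('top',377.4,242.2,.082),'key1',ray('top',250.1,200.8,.09))
E
```

```text
pivot top [0.48396319 0.31812109 0.074     ] press [0.50384319 0.31600109 0.074     ]
raised top [0.5008309  0.31605215 0.07961372] [0.49938854 0.31451495 0.0825    ]
pivot side [0.48663864 0.31932774 0.074     ] raised mid [0.50084441 0.32112885 0.0825    ]
key1 side [0.55742584 0.02501322 0.09      ]
green top [ 0.45139622 -0.32319467  0.082     ] key1 [0.55844637 0.01897643 0.09      ]
```

servo_tool(
  commands="0 0 0.5 0; 0 0 0.5 0; 0 0 0 0",
  grip=1,
  force=20,
)

```text
clock: 0.4
ee_pos: [0.1457, -0.5577, 0.2476]
ee_rot: [3.137, 0.0, 0.256]
wrist_force: [0.0, 0.5, -1.1]
gripper_width: 0.0734
grip_force: 0.0
```

servo_tool(
  commands="0.4 1 0 -0.36;0.4 1 0 -0.36;0.4 1 0 -0.36;0.4 1 0 -0.36;0.4 1 0 -0.36;0.4 1 0 -0.36;0.4 1 0 -0.36;0.4 1 0 -0.36;0.4 1 0 -0.36;0.4 1 0 -0.36",
)

```text
clock: 1.4
ee_pos: [0.3052, -0.1543, 0.2445]
ee_rot: [-3.141, 0.001, -0.107]
wrist_force: [0.9, -0.3, -0.2]
gripper_width: 0.0003
grip_force: 0.0
```

servo_tool(
  commands="0.4 1 0 0;0.4 1 0 0;0.4 1 0 0;0.4 1 0 0;0.4 1 0 0;0.4 1 0 0;0.4 1 0 0;0.4 1 0 0;0.4 1 0 0;0.4 1 0 0",
)

```text
clock: 2.4
ee_pos: [0.4651, 0.2453, 0.2441]
ee_rot: [3.14, 0.002, -0.104]
wrist_force: [-0.2, 0.1, 0.4]
gripper_width: 0.0005
grip_force: 0.0
```

servo_tool(
  commands="0.5 1 -0.5 0;0.4 0.8 -0.5 0;0 0 -0.5 0;0 0 -0.5 0;0 0 0 0;0 0 0 0",
)

```text
clock: 3.0
ee_pos: [0.501, 0.3154, 0.1647]
ee_rot: [3.141, 0.002, -0.104]
wrist_force: [-0.3, 0.8, -0.3]
gripper_width: 0.0003
grip_force: 0.0
```

servo_tool(
  commands="0.08 0.03 -0.5 0;0 0 -0.5 0;0 0 -0.5 0;0 0 0 0",
)

```text
clock: 3.4
ee_pos: [0.5036, 0.316, 0.1043]
ee_rot: [3.14, 0.003, -0.105]
wrist_force: [-1.0, -0.0, -0.3]
gripper_width: 0.0006
grip_force: 0.0
```

```bash
python3 - <<'E'
from h import *
a,_=grab('side','s1'); t,_=grab('top','t1')
o=np.zeros((480,800,3),np.uint8)
o[:,:440]=cv2.resize(a[220:340,210:320],(440,480),interpolation=2)
o[:400,440:800]=cv2.resize(t[170:270,100:190],(360,400),interpolation=2)
cv2.imwrite('pics/c1.png',o);print(state()['ee_pos'])
E
```

```text
[0.50535788 0.31695227 0.1066883 ]
```

View pics/c1.png

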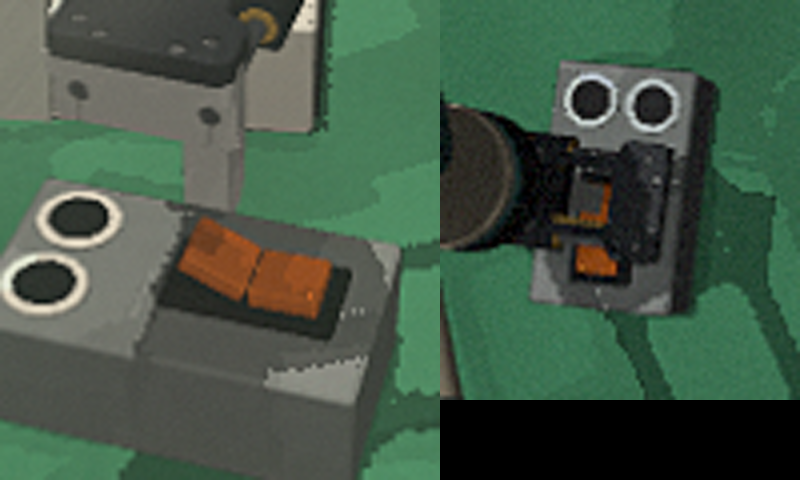

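The fingertip, at crop pixel (213,208), is just above the raised half. I'll press down now.

servo_tool(
  commands="0 0 -0.25 0;0 0 -0.2 0;0 0 -0.2 0;0 0 -0.1 0;0 0 -0.05 0;0 0 0 0;0 0 0 0",
)

```text
clock: 4.2
ee_pos: [0.5052, 0.317, 0.0742]
ee_rot: [-3.141, -0.001, -0.104]
wrist_force: [-0.3, -0.7, 4.8]
gripper_width: -0.0001
grip_force: 2.6
```

servo_tool(
  commands="0 0 -0.05 0;0 0 -0.05 0;0 0 0 0;0 0 0 0",
)

```text
clock: 4.6
ee_pos: [0.5053, 0.3171, 0.0739]
ee_rot: [-3.14, -0.003, -0.104]
wrist_force: [-4.7, -3.1, 24.1]
gripper_width: 0.0004
grip_force: 12.2
```

servo_tool(
  commands="0 0 0.5 0;0 0 1 0;0 0 0.8 0;0.2 -1 0 0.2;0.1 -1 0 0.3;0 0 0 0",
)

```text
clock: 5.2
ee_pos: [0.5161, 0.233, 0.1612]
ee_rot: [3.139, 0.002, -0.057]
wrist_force: [-0.7, -0.2, 0.0]
gripper_width: 0.0005
grip_force: 0.0
```

```bash
python3 - <<'E'
from h import *
a,d=grab('side','s2')
cv2.imwrite('pics/c2.png',cv2.resize(a[220:340,200:320],(480,480),interpolation=2));print(state()['ee_pos'])
E
```

```text
[0.51602702 0.23513727 0.16109811]
```

View pics/c2.png

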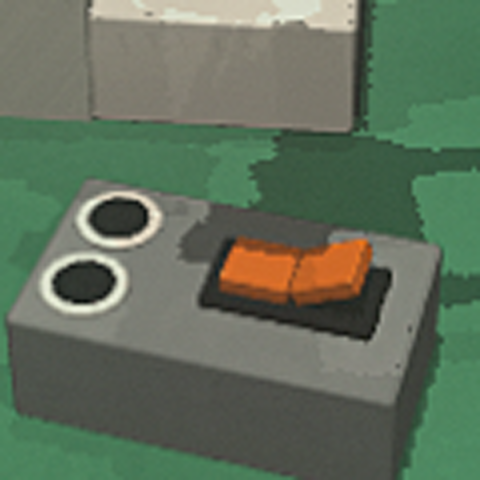

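The rocker is tipped fully over: the far half at crop (257,268) is level and the near half is raised. Next is key1.

servo_tool(
  commands="0.2 -1 0 0.3;0.2 -1 0 0.3;0.2 -1 0 0.3;0.2 -1 0 0.3;0.2 -1 0 0.3;0.05 -0.4 -0.3 0.3;0 0 -0.4 0;0 0 -0.4 0;0 0 -0.2 0;0 0 0 0",
)

```text
clock: 6.25
ee_pos: [0.5576, 0.0219, 0.1079]
ee_rot: [-3.14, 0.003, 0.126]
wrist_force: [0.3, -0.4, -0.3]
gripper_width: 0.0005
grip_force: 0.0
```

```bash
python3 - <<'E'
from h import *
a,d=grab('side','s3'); t,_=grab('top','t3')
o=np.zeros((480,800,3),np.uint8)
o[:,:440]=cv2.resize(a[130:250,190:300],(440,480),interpolation=2)
o[:400,440:800]=cv2.resize(t[140:240,205:295],(360,400),interpolation=2)
cv2.imwrite('pics/c3.png',o);print(state()['ee_pos'])
E
```

```text
[0.55892831 0.02157569 0.10961316]
```

View pics/c3.png

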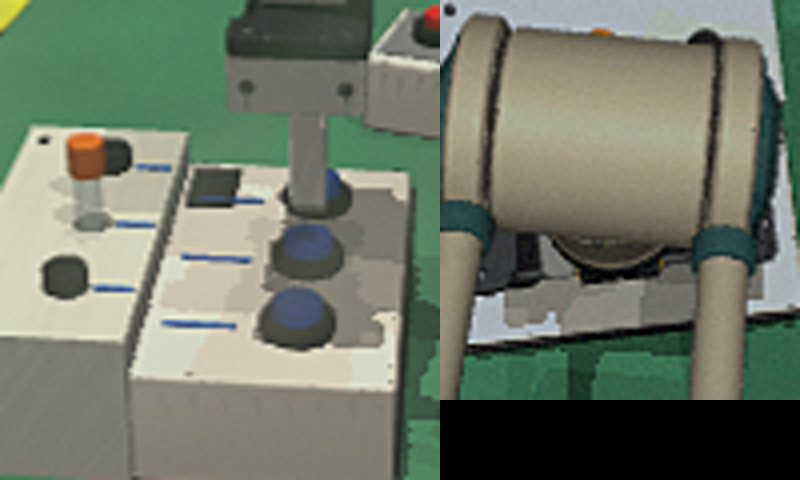

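The fingertip at crop (306,208) hangs just above key1's cap at (308,240).

servo_tool(
  commands="0 -0.05 -0.3 0;0 0 -0.2 0;0 0 -0.1 0;0 0 -0.1 0;0 0 0 0;0 0 0 0",
)

```text
clock: 6.95
ee_pos: [0.5589, 0.0189, 0.0831]
ee_rot: [3.141, -0.001, 0.126]
wrist_force: [-2.2, -0.1, 9.1]
gripper_width: 0.0002
grip_force: 4.9
```

servo_tool(
  commands="0 0 -0.05 0;0 0 0 0;0 0 0 0",
)

```text
clock: 7.25
ee_pos: [0.559, 0.0189, 0.0828]
ee_rot: [3.141, -0.002, 0.126]
wrist_force: [-4.7, -0.5, 19.8]
gripper_width: 0.0008
grip_force: 9.8
```

servo_tool(
  commands="0 0 0.5 0;0 0 1 0;0 0 0.5 0;-0.3 -1 0 -0.3;-0.3 -1 0 -0.3;-0.3 -1 0 -0.3;-0.3 -1 0 -0.3;-0.3 -1 0 -0.3;-0.3 -1 0 -0.3;-0.3 -1 0 -0.3",
)

```text
clock: 8.25
ee_pos: [0.4737, -0.2625, 0.1593]
ee_rot: [-3.141, 0.0, -0.086]
wrist_force: [0.3, -0.4, -0.5]
gripper_width: 0.0005
grip_force: 0.0
```

```bash
python3 - <<'E'
from h import *
a,d=grab('side','s4'); t,T=grab('top','t4')
o=np.zeros((480,800,3),np.uint8)
o[:,:440]=cv2.resize(a[130:250,190:300],(440,480),interpolation=2)
o[:400,440:800]=cv2.resize(t[140:240,205:295],(360,400),interpolation=2)
cv2.imwrite('pics/c4.png',o);s=state();print(s['ee_pos'],s['ee_rot'])
for u,v in((276,198),(250,201),(224,204)):print(px2w('top',T,u,v,3))
E
```

```text
[ 0.473324   -0.26578579  0.15912781] [ 3.13915813e+00  5.53625852e-04 -8.98075055e-02]
[ 0.56683982 -0.05010386  0.08906466]
[0.55867905 0.01930891 0.08213521]
[0.54914065 0.08849978 0.08902642]
```

View pics/c4.png

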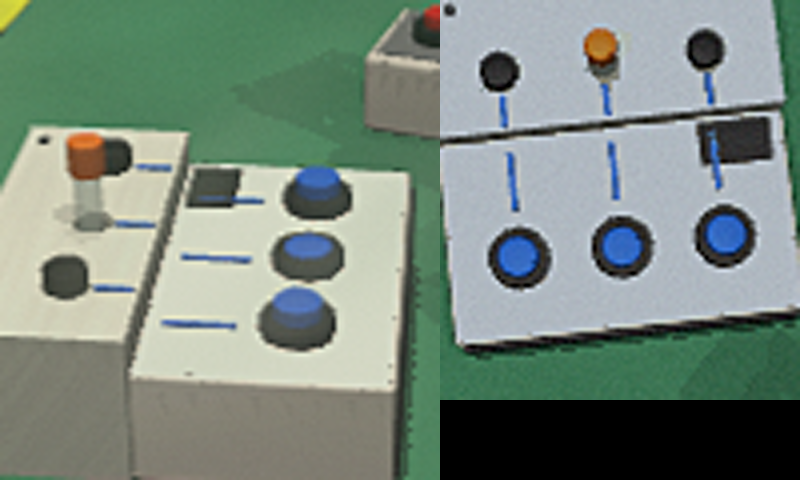

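Key1 at crop (308,255) is fully down (82 mm by depth) and the other two are up at 89 mm. The tube and plugs haven't moved. Next is the start button.

servo_tool(
  commands="-0.3 -0.7 0 -0.4;-0.25 -0.7 0 -0.4;0 0 -0.5 0;0 0 -0.5 0;0 0 -0.3 0;0 0 0 0;0 0 0 0",
)

```text
clock: 9.05
ee_pos: [0.4531, -0.3167, 0.1077]
ee_rot: [-3.142, -0.0, -0.163]
wrist_force: [-0.9, 0.3, 0.6]
gripper_width: 0.0002
grip_force: 0.0
```

```bash
python3 - <<'E'
from h import *
a,d=grab('side','s5')
cv2.imwrite('pics/c5.png',cv2.resize(a[90:190,260:360],(500,500),interpolation=2));print(state()['ee_pos'])
E
```

```text
[ 0.45336799 -0.31706712  0.1081762 ]
```

View pics/c5.png

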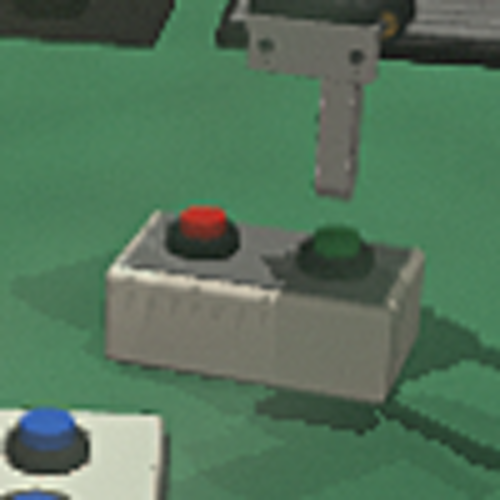

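The fingertip at crop (335,195) is above the green button at (337,240). I'll shift by (-1.5, -5.5) mm and press.

servo_tool(
  commands="-0.04 -0.14 0 0;0 0 -0.4 0;0 0 -0.2 0;0 0 -0.2 0;0 0 -0.1 0;0 0 0 0;0 0 0 0",
)

```text
clock: 9.8
ee_pos: [0.4513, -0.3231, 0.0758]
ee_rot: [3.14, -0.002, -0.164]
wrist_force: [-6.5, 3.7, 24.8]
gripper_width: 0.0004
grip_force: 12.5
```

Fully in at 24.8 N. Now I'll retract.

servo_tool(
  commands="0 0 0.5 0;0 0 1 0;0 0 1 0;0 0 0.5 0;0 0 0 0;0 0 0 0;0 0 0 0",
)

```text
clock: 10.5
ee_pos: [0.4501, -0.3219, 0.1896]
ee_rot: [-3.14, 0.003, -0.164]
wrist_force: [-0.7, 0.4, -0.7]
gripper_width: 0.0003
grip_force: 0.0
```

```bash
python3 - <<'E'
from h import *
a,d=grab('side','s6')
p=a.copy();cv2.imwrite('pics/c6.png',cv2.resize(a[80:350,90:360],(600,600),interpolation=2))
s=state();print(s['ee_pos'],s['wrist_force'])
b=load('s5');print('changed',[(k,px2w('side',d,*k,2)[2]) for k in((327,140),(301,134))])
E
```

```text
[ 0.45017336 -0.32190918  0.18949903] [ 0.86543715 -0.06240717 -0.10100741]
changed [((327, 140), np.float64(0.07739086377603455)), ((301, 134), np.float64(0.08188243440195098))]
```

View pics/c6.png

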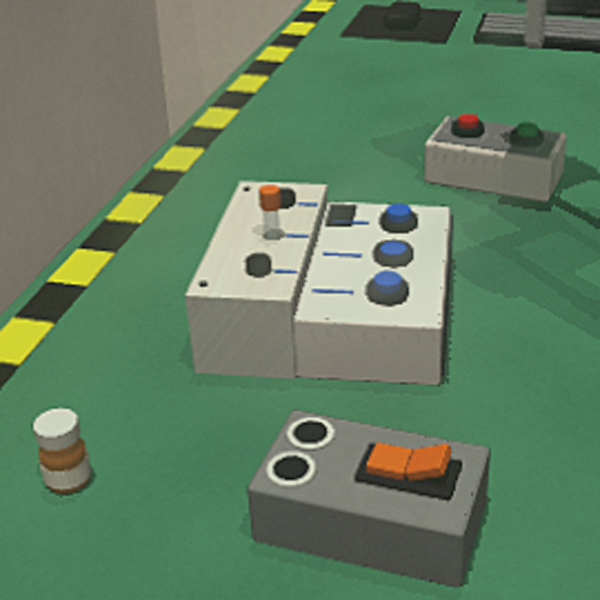

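The view shows the rocker on (405,460), only key1 down (393,252), the green button standing up again (527,131), and the tube, plugs and jar in place. I'll hand it in.

```bash
python3 -c "
from plant import *
print(sign_off())"
```

```text
the job is handed in; nothing more can be done
None
```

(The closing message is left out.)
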